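# Bring the post to the index and hold the square in its corner

### The job

First slide the stand's carriage by its upright grip tab until the tab is level with the small index clip on the rear bar, and let go. Then pick up the steel square by its blade and press its heel into the corner of base plate and post, at the middle of the post, foot flat on the plate and blade edge flat against the post. Finish holding it there in the gripper, pressed against both, with the carriage still at the index and the bystanders undisturbed; never tip the square over.

Things in the scene. Friction and masses are not known exactly. Their poses are not given: they have to be found in the camera images.
- stand: grey plate of the fixed alignment stand, 220 x 250 x 15 mm (x, y, z). Origin on the worktop: the plate spans x -100 to +120 mm and y +-125 mm, its top is at z = 15 mm. Axis x runs from the plate's front (robot side) to its rear, y is the direction of the carriage's track; only its place and yaw vary. At the rear stand the rail and a slim aluminium bar along y (bar at x = 112 mm, top at z = 50 mm)
- carriage (a joint): position of the carriage along the track, m, growing to the stand's +y (left seen from the robot), limits -0.065 to +0.065; 0 puts tab and post at the plate's y = 0. About 4 N of friction hold it where it is left
- grip_tab (a point): grasp point of the white upright tab on the carriage, 100 mm above the worktop, at x = 82 mm in the plate's frame. The tab is 14 mm wide along the track and 20 mm across it, and rises from z = 49 to 116 mm. Axes as the plate's
- index_clip: small steel clip with a round button on top and a nose pointing down, 14 x 12 mm in plan, fixed on the rear bar, behind the carriage, reaching z = 64 mm. Its origin is its middle, axes as the plate's; the tab is level with it when both have the same y in the plate's frame
- post_corner (a point): middle of the corner where the post's front face meets the top of the base plate, 15 mm above the worktop. x points into the post, y along the track, z up. The post: steel post carried by the carriage, moving with it: 18 mm thick, 50 mm wide along the track, top 90 mm above the worktop, its flat front face upright at x = 30 mm in the plate's frame and reaching down to the plate.
- try_square: loose steel square, 0.25 to 0.5 kg, standing upright on the worktop on its foot. Foot 90 x 24 x 14 mm (x, y, z); at its +x end rises the blade, 24 mm wide in x, 10 mm thick in y, top 135 mm above the underside; the blade's outer edge is flush with the end of the foot. Origin at the centre of the foot's underside, x along the foot toward the blade end, z up
- square_grip (a point): point on the middle of the blade's thickness and width, 115 mm above the square's underside and 20 mm below its top; x = +33 mm in the square's frame; grip the 10 mm thickness here. Axes as the square's
- square_heel (a point): outer corner (heel) of the square: middle of the bottom edge of the foot's blade end, x = +45 mm in the square's frame, at its underside. Axes as the square's. It belongs at post_corner, x with x. Steel rubs on post and plate with a friction coefficient of 0.45 to 0.75
- tin: bystander: round white tin, 55 mm across, 18 mm high, origin under its centre
- wrench: bystander: flat spanner, 27 x 141 x 6 mm, lying on the worktop, origin under its centre
- bottle: bystander: small amber bottle, 48 mm across, 102 mm high, origin under its centre
- fitting: bystander: steel tube union, 16 x 36 x 14 mm, lying on the worktop, origin under its centre
There are look-alikes about, which are no part of the job. Several things have the shape of the try_square; the one meant has the colours described above.

How it is judged (in metres and radians):
On the way, in this order (a step that is already met when the one before it is completed fails the run):
1. carriage slid to the index and at rest there (y of grip_tab in the frame of index_clip between -0.006 and 0.006 m and velocity of joint carriage between -0.005 and 0.005 m/s), for 0.2 s.
2. square lifted off the worktop in the gripper (height (world z) of square_heel above 0.01 m and contact force between the fingers and try_square above 1 N), for 0.2 s.
At the end, for the whole second after the job is handed in: Tab within 6 mm of level with the clip; square held still in the gripper, heel within 2.5 mm of the corner in depth and height, within 14 mm of the post's middle, upright within 0.025 rad, square to the post within 0.05 rad, pressing on base plate and post with over 1.5 N each (y of grip_tab in the frame of index_clip between -0.006 and 0.006 m and x of square_heel in the frame of post_corner between -0.0025 and 0.0025 m and z of square_heel in the frame of post_corner between -0.0025 and 0.0025 m and y of square_heel in the frame of post_corner between -0.014 and 0.014 m and x of square_grip in the frame of post_corner below 0 m and angle between try_square's own z axis and vertical below 0.025 rad and angle between the x axis of try_square and the x axis of post_corner, either way round below 0.05 rad and contact force between try_square and stand_c0 above 1.5 N and contact force between try_square and carriage_c0 above 1.5 N and contact force between the fingers and try_square above 2 N and linear speed of try_square below 0.01 m/s); the arm keeps its last pose, push and grip.
It fails at once if square tipped over (angle between try_square's own z axis and vertical above 0.6 rad).
It fails at once if a bystander disturbed (moved more than 20 mm) (distance of any of tin, wrench, bottle, fitting from where it was at the start of the episode above 0.02 m).
It also fails if it takes over 64 s, if anything falls off the work surface, if the arm or the gripper's body presses on something with over 40 N, if the wrist force passes 120 N, or if a joint passes its speed limit or range.

### The arm

A 6-joint arm with a two-finger parallel gripper is mounted at the origin on a cart in front of the work surface, level with it; the furniture and walls round the work are solid. World frame = base frame: x ahead of the robot, y to its left, z up, the work surface at z = 0. Lengths are in mm, angles in rad, forces in N, time in s.
With the tool pointing down it reaches from about 350 to 875 mm from the base axis. Payload 4.2 kg.
Tool frame: the origin (TCP) lies at the very end of the fingers, on their centre line; the grasp point (between the pads) lies 19 mm behind it; z points along the fingers, y is the line along which they close (so a half turn about z gives the same grasp; the last joint's range is limited). The gripper opens to 85 mm and grips with 20 to 120 N. Pads are 22 mm wide; open, the fingers measure 114 mm over their backs; the gripper's body (76 mm by 85 mm) begins 54 mm behind the grasp point. The pads swing forward as they close: fully open they stand 13 mm farther back than shut.
Start: joints at [1.595, 0.385, 0.008, 0, -1.194, -0.259], TCP at [145.374, 607.837, 231.312] pointing down, gripper open.
Joint ranges: [-3.14, 3.14], [-1.21, 2.06], [-1.07, 1.41], [-3.16, 2.05], [-2.99, -0.16], [-3.1, 3.1]. Speed limits (rad/s): [2.79, 2.79, 3.14, 3.14, 3.14, 3.14].

### API

Orientations are given as a unit quaternion [x, y, z, w].
In Python, from bench import arm, optics gives the robot as it stands. The module is installed in compiled form; this text tells all that it offers.
- The arm moves only by the tool step_arm, never from a script. Its argument "motion" is a list of rows, each an object with "dr": the turn, a rotation vector about the tool's x, y, z in units of 8 degrees (1.0 is 8 degrees), a list of three; "slide": the shift along the tool's x, y, z in mm, a list of three; "jaw": the finger opening in mm, from 0 to 85.4. A call has exactly 8 rows; each row is the pose to reach, as a shift and turn from the pose commanded when the call began, along the tool's axes at that moment; what a row does not reach only later rows make up. A row lasts 1/8 s, in which the tool goes at most 62.5 mm and 10.7 degrees, less where a joint would pass 70% of its speed; a pose out of reach is approached as far as the arm can. A call with a gripper value outside its range is refused whole. The fingers move at their own pace and stop on an object; the grip force is fixed at half the most. Time passes only in rows, so rows that repeat a pose let the fingers close, or fill a call up. It gives the time, the measured TCP pose, the force, the opening and the grip force at its end, in the units of the state.
- arm.read_state(): the state, without advancing time (a new reading comes with each control period).
- optics.get_image(name): name is "scene" or "top" or "wrist"; returns the picture (480x640x3 uint8, blue, green, red); there is no depth.
- optics.camera_info(name): a dict with "camera_matrix" (3x3 intrinsics, pixels), "view" (4x4, takes a point from world to camera coordinates); the wrist camera has in their place "T_tool_cam" (4x4, takes a point from camera to tool coordinates, whose origin is the TCP and whose axes are the flange's). Camera axes: x right, y up, looking along -z (the intrinsics and any distortion apply to the point x, -y, -z); pixel columns grow to the right and rows downward; lengths in mm; the calibration is good to about 2 mm. A picture is of the moment at which its call begins: read the wrist's pose just before it. camera_info takes no time and is no camera call.
- arm.job_done(): hands the job in; it is judged then, once.
The state is a dict: "clock": time; "joints": joint angles; "joint_vel": joint speeds; "joint_efforts": joint torques, N m; "position": TCP position; "ee_rot": TCP orientation; "contact_force": force on the tool from outside, world axes, zero at the start; "wrist_torque": the same for the moment, N m; "gripper_width": finger opening in mm; "grasp_force": force on a finger pad.
Only numpy, scipy, OpenCV 4.12 (cv2) and the standard library are available. Lean on these libraries where they do the work, as an engineer would, in place of code of your own. Each camera call takes 0.05 s, during which the arm holds its last target. There are 200 camera calls.

## Working session

There is one attempt and no reset: what is moved stays moved. The work goes in short steps, Python scripts to look and compute and a tool call to move; the robot and the scene stay as the last step left them, time stands still between calls to the robot, and variables do not carry over. Pictures are saved under pics/ and viewed, at most 10 in all, crops included, and the job is handed in when it is done.

Besides the shell and the picture viewer there is one more tool, called as name(argument=value, ...), one argument or row to a line, values as JSON. step_arm: Moves the arm, as the interface text tells. Its arguments: {"type":"object","properties":{"motion":{"type":"array","items":{"type":"object","properties":{"dr":{"type":"array","items":{"type":"number"}},"slide":{"type":"array","items":{"type":"number"}},"jaw":{"type":"number"}}}}},"required":["motion"]}

```bash
mkdir -p pics; python3 - <<'E'
from bench import arm, optics
import cv2, numpy as np
np.set_printoptions(precision=4,suppress=True)
print(arm.read_state())
for n in("scene","top"):
    im=optics.get_image(n); cv2.imwrite(f"pics/{n}0.png",im); print(n,optics.camera_info(n))
print(optics.camera_info("wrist"))
E
```

```text
{'clock': 0.0, 'joints': array([ 1.5946,  0.3855,  0.0066, -0.0005, -1.194 , -0.2586]), 'joint_vel': array([ 0.0007,  0.0015,  0.0019,  0.001 , -0.0002,  0.0002]), 'joint_efforts': array([  0.    , -39.2291,  18.8393,   4.1862,  -0.0047,  -0.    ]), 'position': array([145.2637, 607.2836, 230.2349]), 'ee_rot': array([ 0.9931, -0.1172, -0.0001,  0.0011]), 'contact_force': array([ 0.2932,  0.2129, -1.2029]), 'wrist_torque': array([ 0.009 , -0.0602,  0.0112]), 'grasp_force': 0.0, 'gripper_width': 85.34607230339955}
scene {'camera_matrix': array([[586.3058,   0.    , 324.0468],
       [  0.    , 586.3058, 240.7384],
       [  0.    ,   0.    ,   1.    ]]), 'view': array([[    0.7633,    -0.646 ,     0.0054,  -456.9441],
       [    0.3817,     0.4578,     0.8029,  -265.9889],
       [   -0.5212,    -0.6108,     0.596 , -1177.076 ],
       [    0.    ,     0.    ,     0.    ,     1.    ]])}
top {'camera_matrix': array([[442.4332,   0.    , 321.6013],
       [  0.    , 442.4332, 233.2633],
       [  0.    ,   0.    ,   1.    ]]), 'view': array([[    0.0009,    -0.9998,    -0.0183,   -35.1743],
       [    0.9923,    -0.0013,     0.1237,  -554.9001],
       [   -0.1237,    -0.0183,     0.9922, -1339.62  ],
       [    0.    ,     0.    ,     0.    ,     1.    ]])}
{'camera_matrix': array([[349.2001,   0.    , 320.8518],
       [  0.    , 349.2001, 238.6905],
       [  0.    ,   0.    ,   1.    ]]), 'T_tool_cam': array([[  -0.    ,    0.9593,    0.2824,   71.0956],
       [   1.    ,    0.0001,   -0.0002,   -0.1423],
       [  -0.0002,    0.2824,   -0.9593, -142.0125],
       [   0.    ,    0.    ,    0.    ,    1.    ]])}
```

View pics/scene0.png

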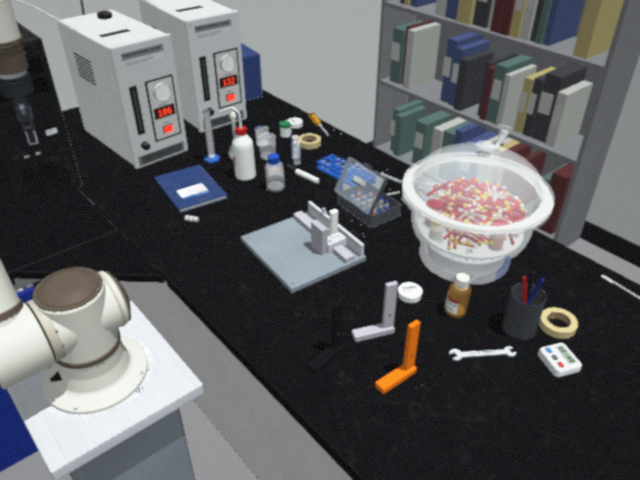

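View pics/top0.png

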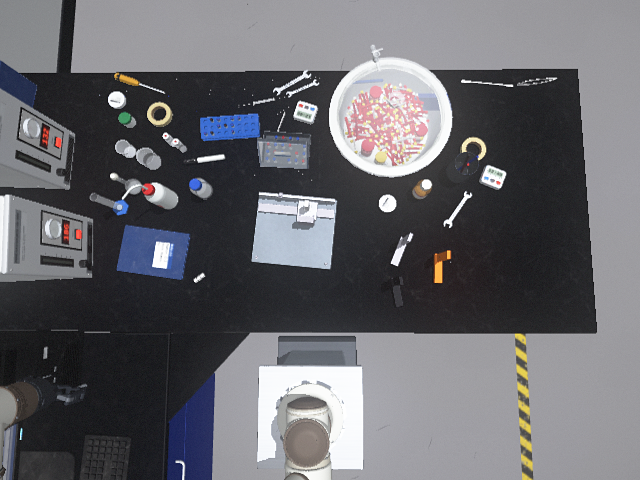

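Candidates for the steel square: grey/steel at top (402,248), orange at (441,266), black at (397,290). By the description I choose the grey one. Next, a close crop of it and the stand.

```bash
cat > h.py <<'E'
from bench import arm, optics
import cv2, numpy as np
from scipy.spatial.transform import Rotation as R
np.set_printoptions(precision=2,suppress=True)
F=np.diag([1,-1,-1.])
def cam(name,st=None):
    i=optics.camera_info(name); K=i["camera_matrix"]
    if name=="wrist":
        T=np.eye(4); T[:3,:3]=R.from_quat(st["ee_rot"]).as_matrix(); T[:3,3]=st["position"]
        V=np.linalg.inv(T@i["T_tool_cam"])
    else: V=i["view"]
    return K,V
def ray(c,uv):
    K,V=c; d=F@np.linalg.inv(K)@np.r_[uv,1]; Rm=V[:3,:3]
    return -Rm.T@V[:3,3], Rm.T@d
def onz(c,uv,z):
    o,d=ray(c,uv); return o+d*(z-o[2])/d[2]
def proj(c,p):
    K,V=c; q=K@F@(V[:3,:3]@np.asarray(p,float)+V[:3,3]); return q[:2]/q[2]
def tri(rs):
    A=np.zeros((3,3));b=np.zeros(3)
    for o,d in rs:
        d=d/np.linalg.norm(d);M=np.eye(3)-np.outer(d,d);A+=M;b+=M@o
    return np.linalg.solve(A,b)
def shot(name,tag):
    st=arm.read_state(); im=optics.get_image(name); cv2.imwrite(f"pics/{tag}.png",im); return im,cam(name,st)
def crop(im,x,y,w,h,s): return cv2.resize(im[y:y+h,x:x+w],None,fx=s,fy=s,interpolation=cv2.INTER_CUBIC)
E
python3 - <<'E'
from h import *
t=cv2.imread("pics/top0.png");s=cv2.imread("pics/scene0.png")
o=np.zeros((600,800,3),np.uint8)
a=crop(t,245,185,100,90,4); o[:360,:400]=a
b=crop(t,380,180,60,90,4); o[:360,400:640]=b
c=crop(s,238,200,135,90,3);o[:270+0,640:640]=0
d=crop(s,300,200,70,60,3.4)
o[360:600,0:400]=crop(s,235,195,133,80,3)[:240,:399].shape and cv2.resize(s[195:275,235:368],(400,240))
o[360:600,400:640]=cv2.resize(s[270:350,340:420],(240,240))
cv2.imwrite("pics/c1.png",o)
K,V=cam("top")
print(onz((K,V),(261,193),15),onz((K,V),(336,199),15),onz((K,V),(331,268),15),onz((K,V),(252,262),15))
E
```

```text
[687.09 158.7   15.  ] [666.92 -80.6   15.  ] [448.13 -64.34  15.  ] [466.87 183.02  15.  ]
```

View pics/c1.png

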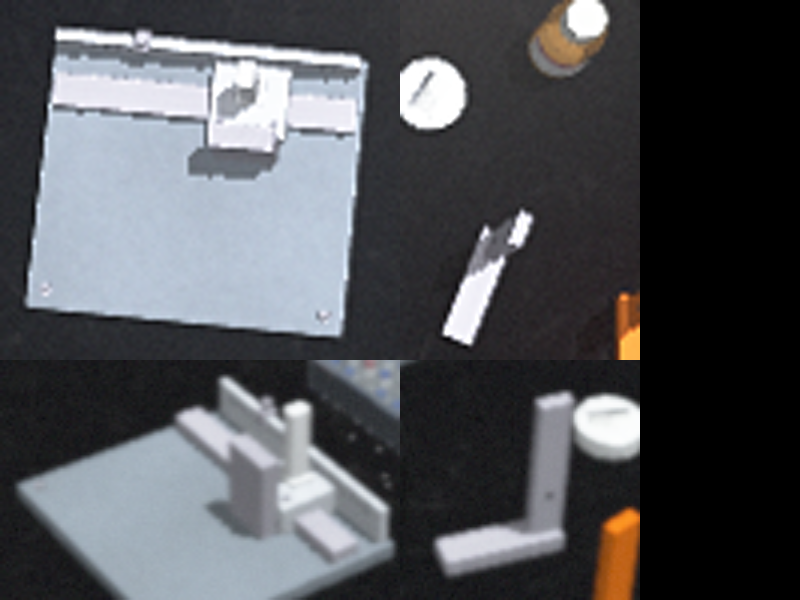

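The crop shows the stand with the clip at top px (281,195), tab top at (306,202), post in front of it, and the plain light-grey square with foot end at (395,264) and blade top at (410,236), matching "steel". It's a fit; now the poses.

```bash
python3 - <<'E'
from h import *
c=cam("top"); t=cv2.imread("pics/top0.png")
# plate corners front
px=lambda x,y:(245+x/4-.4,185+y/4-.4)
fl=onz(c,px(26,305),15);fr=onz(c,px(341,335),15)
print(fl,fr,np.linalg.norm(fl-fr))
e=(fl-fr)[:2]; yaw=np.arctan2(e[1],e[0])-np.pi/2
l2=onz(c,px(50,110),15)-fl; r2=onz(c,px(360,130),15)-fr
print("yaw",yaw,np.arctan2(l2[1],l2[0]),np.arctan2(r2[1],r2[0]))
ex=np.array([np.cos(yaw),np.sin(yaw)]);ey=np.array([-ex[1],ex[0]])
O=(fl+fr)[:2]/2+100*ex; print("O",O)
f=lambda p:np.array([(p[:2]-O)@ex,(p[:2]-O)@ey])
print("clip",f(onz(c,px(143,40),62)),"tab",f(onz(c,px(245,68),116)))
print("tab from edges",f(onz(c,px(234,68),116)),f(onz(c,px(257,68),116)))
# steel square: mask
hsv=cv2.cvtColor(t,cv2.COLOR_BGR2HSV)
m=((hsv[...,1]<60)&(hsv[...,2]>120)).astype(np.uint8)
n,lab,stt,cen=cv2.connectedComponentsWithStats(m)
for i in range(1,n):
    x,y,w,h,a=stt[i]
    if 385<cen[i][0]<420 and 225<cen[i][1]<270: print(stt[i],cen[i])
q=lambda x,y:(380+(x-400)/4-.4,180+y/4-.4)
for p,z in (((443,335),14),((471,345),14),((508,258),14),((472,272),14),((525,212),135),((533,216),135),((508,247),135),((516,250),135)):
    print(p,onz(c,q(*p),z))
s=cam("scene"); sp=lambda x,y:(340+(x-400)/3-.3,270+(y-360)/3-.3)
print("scene blade top",tri([ray(s,sp(556,400)),ray(c,q(521,231))]))
for p,z in (((436,540),14),((449,563),14),((564,538),14)): print(p,onz(s,sp(*p),z))
E
```

```text
[470.47 185.93  15.  ] [447.04 -60.75  15.  ] 247.79134605602673
yaw -0.094679844689048 -0.10240909165162884 -0.0939680676767543
O [558.31  53.13]
clip [109.18  48.8 ] tab [ 84.21 -35.62]
tab from edges [ 83.47 -27.55] [ 85.02 -44.43]
[407 232   6  10  34] [409.71 236.59]
[391 236  15  30 193] [398.09 252.92]
(443, 335) [ 462.65 -249.23   14.  ]
(471, 345) [ 454.87 -270.82   14.  ]
(508, 258) [ 522.86 -301.06   14.  ]
(472, 272) [ 511.88 -272.75   14.  ]
(525, 212) [ 543.88 -292.9   135.  ]
(533, 216) [ 540.99 -298.53  135.  ]
(508, 247) [ 518.69 -280.19  135.  ]
(516, 250) [ 516.53 -285.83  135.  ]
scene blade top [ 531.   -290.25  136.69]
(436, 540) [ 465.54 -249.08   14.  ]
(449, 563) [ 457.31 -271.68   14.  ]
(564, 538) [ 537.31 -306.55   14.  ]
```

```bash
cat >> h.py <<'E'
def go(p,yaw,st=None):
    st=st or arm.read_state(); Rm=R.from_quat(st["ee_rot"])
    T=R.from_matrix(np.array([[np.cos(yaw),np.sin(yaw),0],[np.sin(yaw),-np.cos(yaw),0],[0,0,-1.]]))
    a=(Rm.inv()*T).as_rotvec()/np.radians(8)
    print("slide",Rm.inv().apply(np.asarray(p)-st["position"]),"dr",a)
E
python3 -c "
from h import *
go((620,50,230),-0.097)"
```

```text
slide [591.45 431.55   1.22] dr [ 0.01  0.   -0.99]
```

step_arm(
  motion=[
    {"dr":[0,0,-0.2],"slide":[47,35,0],"jaw":60},
    {"dr":[0,0,-0.4],"slide":[94,69,0],"jaw":60},
    {"dr":[0,0,-0.6],"slide":[141,104,0],"jaw":60},
    {"dr":[0,0,-0.8],"slide":[188,138,0],"jaw":60},
    {"dr":[0,0,-1],"slide":[235,173,0],"jaw":60},
    {"dr":[0,0,-1],"slide":[282,208,0],"jaw":60},
    {"dr":[0,0,-1],"slide":[329,242,0],"jaw":60},
    {"dr":[0,0,-1],"slide":[376,276,0],"jaw":60},
  ],
)

```text
clock: 1.1
position: [447.6, 250.2, 231.1]
ee_rot: [0.999, -0.047, -0.0, 0.0]
contact_force: [-0.0, 0.7, -0.2]
gripper_width: 60.1
grasp_force: 0.0
```

```bash
python3 -c "
from h import *
go((620,50,170),-0.097)"
```

```text
slide [190.62 182.98  61.12] dr [0.   0.   0.01]
```

step_arm(
  motion=[
    {"dr":[0,0,0],"slide":[40,40,10],"jaw":60},
    {"dr":[0,0,0],"slide":[80,80,20],"jaw":60},
    {"dr":[0,0,0],"slide":[120,120,35],"jaw":60},
    {"dr":[0,0,0],"slide":[160,160,50],"jaw":60},
    {"dr":[0,0,0],"slide":[190,183,60],"jaw":60},
    {"dr":[0,0,0],"slide":[190,183,60],"jaw":60},
    {"dr":[0,0,0],"slide":[190,183,60],"jaw":60},
    {"dr":[0,0,0],"slide":[190,183,60],"jaw":60},
  ],
)

```text
clock: 2.1
position: [618.2, 52.6, 171.9]
ee_rot: [0.999, -0.047, 0.0, -0.0]
contact_force: [-0.5, 0.3, 0.5]
gripper_width: 60.0
grasp_force: 0.0
```

```bash
python3 -c "
from h import *
im,c=shot('wrist','w1')
O=np.array([558.3,53.1]);y=-.097;ex=np.array([np.cos(y),np.sin(y)]);ey=np.array([-ex[1],ex[0]])
P=lambda a,b,z:proj(c,np.r_[O+a*ex+b*ey,z])
print('tab',P(82,-36,116),'clip',P(112,48.8,64),'corners',P(-100,125,15),P(-100,-125,15),P(120,125,15),P(120,-125,15))"
```

```text
tab [392.22 223.29] clip [259.46 163.6 ] corners [201.77 374.37] [449.9  375.06] [177.13 149.  ] [478.35 149.99]
```

View pics/w1.png

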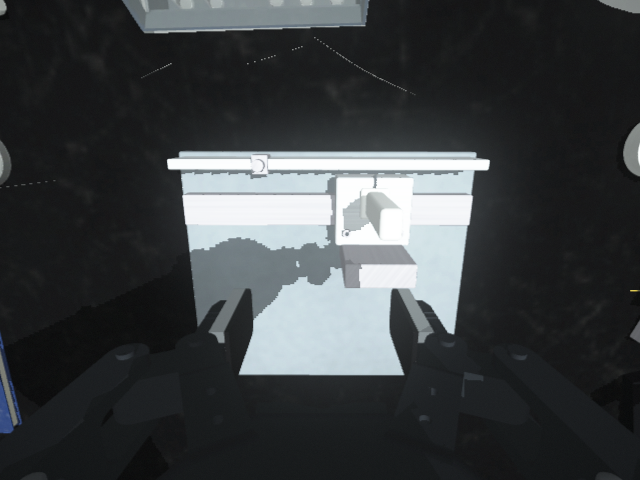

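The wrist view shows the clip at (260,165) and tab top at (391,222), within 2 px of predictions; yaw is good.

```bash
python3 -c "
from h import *
O=np.array([557.3,53.1]);y=-.097;ex=np.array([np.cos(y),np.sin(y)]);ey=np.array([-ex[1],ex[0]])
go(np.r_[O+82*ex-36*ey,82],-0.097)"
```

```text
slide [21.14 41.62 89.98] dr [-0.   -0.01  0.02]
```

step_arm(
  motion=[
    {"dr":[0,0,0],"slide":[21,41,10],"jaw":60},
    {"dr":[0,0,0],"slide":[21,41.5,40],"jaw":60},
    {"dr":[0,0,0],"slide":[21,41.5,70],"jaw":60},
    {"dr":[0,0,0],"slide":[21,41.5,90],"jaw":45},
    {"dr":[0,0,0],"slide":[21,41.5,90],"jaw":20},
    {"dr":[0,0,0],"slide":[21,41.5,90],"jaw":10},
    {"dr":[0,0,0],"slide":[21,41.5,90],"jaw":10},
    {"dr":[0,0,0],"slide":[21,41.5,90],"jaw":10},
  ],
)

```text
clock: 3.15
position: [636.0, 9.1, 82.5]
ee_rot: [0.999, -0.047, 0.001, -0.0]
contact_force: [-1.2, 4.5, 1.7]
gripper_width: 13.3
grasp_force: 59.9
```

```bash
python3 -c "
from h import *
O=np.array([557.3,53.1]);y=-.097;ex=np.array([np.cos(y),np.sin(y)]);ey=np.array([-ex[1],ex[0]])
s=arm.read_state();p=s['position'][:2]-O;print(p@ex,p@ey,s['gripper_width'],s['contact_force'],s['grasp_force'])
go(np.r_[O+82*ex+48.8*ey,82],-0.097)"
```

```text
82.59193404185636 -36.14582731061331 13.310891605032507 [-1.17  4.46  1.74] 59.89118456840515
slide [ -0.39 -84.95   0.53] dr [-0.01 -0.01  0.02]
```

step_arm(
  motion=[
    {"dr":[0,0,0],"slide":[0,-12,0],"jaw":10},
    {"dr":[0,0,0],"slide":[0,-28,0],"jaw":10},
    {"dr":[0,0,0],"slide":[0,-44,0],"jaw":10},
    {"dr":[0,0,0],"slide":[0,-60,0],"jaw":10},
    {"dr":[0,0,0],"slide":[0,-74,0],"jaw":10},
    {"dr":[0,0,0],"slide":[0,-82,0],"jaw":10},
    {"dr":[0,0,0],"slide":[0,-85,0],"jaw":10},
    {"dr":[0,0,0],"slide":[0,-85,0],"jaw":10},
  ],
)

```text
clock: 4.15
position: [644.1, 93.0, 82.4]
ee_rot: [0.999, -0.047, 0.001, -0.0]
contact_force: [-0.8, -1.7, 5.5]
gripper_width: 13.2
grasp_force: 60.6
```

```bash
python3 -c "
from h import *
O=np.array([557.3,53.1]);y=-.097;ex=np.array([np.cos(y),np.sin(y)]);ey=np.array([-ex[1],ex[0]])
s=arm.read_state();p=s['position'][:2]-O;print(p@ex,p@ey,s['gripper_width'],s['contact_force'],s['grasp_force'])
im,c=shot('wrist','w2');t,ct=shot('top','t2')
print(proj(c,np.r_[O+112*ex+48.8*ey,64]))
o=np.zeros((480,800,3),np.uint8);o[:,:440]=crop(im,210,60,220,240,2);o[:360,440:]=crop(t,250,180,90,90,4);cv2.imwrite('pics/c2.png',o)"
```

```text
82.47962446644647 48.10311750779232 13.15991763245571 [-0.81 -1.73  5.51] 60.58689594268799
[319.98 227.3 ]
```

View pics/c2.png

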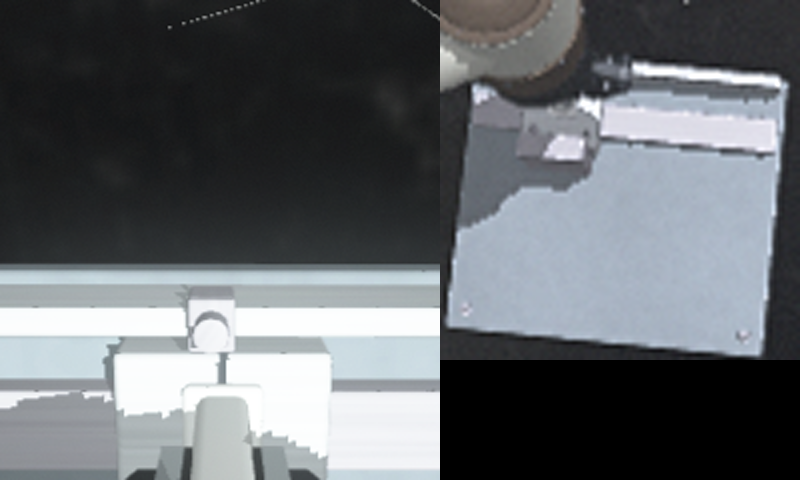

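Wrist crop: tab and carriage mark at u≈320.5, clip middle at u≈316, so the carriage needs ~2 mm more toward +y.

step_arm(
  motion=[
    {"dr":[0,0,0],"slide":[0,-1.5,0],"jaw":10},
    {"dr":[0,0,0],"slide":[0,-2.5,0],"jaw":10},
    {"dr":[0,0,0],"slide":[0,-2.5,0],"jaw":10},
    {"dr":[0,0,0],"slide":[0,-2.5,0],"jaw":10},
    {"dr":[0,0,0],"slide":[0,-2.5,0],"jaw":50},
    {"dr":[0,0,0],"slide":[0,-2.5,0],"jaw":50},
    {"dr":[0,0,0],"slide":[0,-2.5,0],"jaw":50},
    {"dr":[0,0,0],"slide":[0,-2.5,0],"jaw":50},
  ],
)

```text
clock: 5.25
position: [643.8, 95.7, 81.1]
ee_rot: [0.999, -0.048, -0.0, -0.0]
contact_force: [0.2, -0.5, 0.3]
gripper_width: 50.3
grasp_force: 0.0
```

step_arm(
  motion=[
    {"dr":[0,0,0],"slide":[0,0,-20],"jaw":50},
    {"dr":[0,0,0],"slide":[0,0,-50],"jaw":50},
    {"dr":[0,0,0],"slide":[0,0,-80],"jaw":50},
    {"dr":[0,0,0],"slide":[0,0,-100],"jaw":50},
    {"dr":[0,0,0],"slide":[0,0,-110],"jaw":50},
    {"dr":[0,0,0],"slide":[0,0,-110],"jaw":50},
    {"dr":[0,0,0],"slide":[0,0,-110],"jaw":50},
    {"dr":[0,0,0],"slide":[0,0,-110],"jaw":50},
  ],
)

```text
clock: 6.25
position: [643.4, 95.4, 190.1]
ee_rot: [0.999, -0.048, -0.001, 0.0]
contact_force: [-0.3, -0.9, -0.8]
gripper_width: 49.8
grasp_force: 0.0
```

```bash
python3 -c "
from h import *
im,c=shot('wrist','w3');im2,_=shot('scene','s3')
O=np.array([557.3,53.1]);y=-.097;ex=np.array([np.cos(y),np.sin(y)]);ey=np.array([-ex[1],ex[0]])
for a,b,z in((82,50,116),(112,50,64),(30,50,90),(30,75,90),(30,25,90),(120,125,15),(120,-125,15)):print(proj(c,np.r_[O+a*ex+b*ey,z]))
o=crop(im,160,80,240,200,3);cv2.imwrite('pics/c3.png',o)"
```

```text
[321.72 248.92]
[321.58 190.73]
[321.44 302.94]
[288.73 302.91]
[354.13 302.98]
[237.8  173.35]
[516.34 173.81]
```

View pics/c3.png

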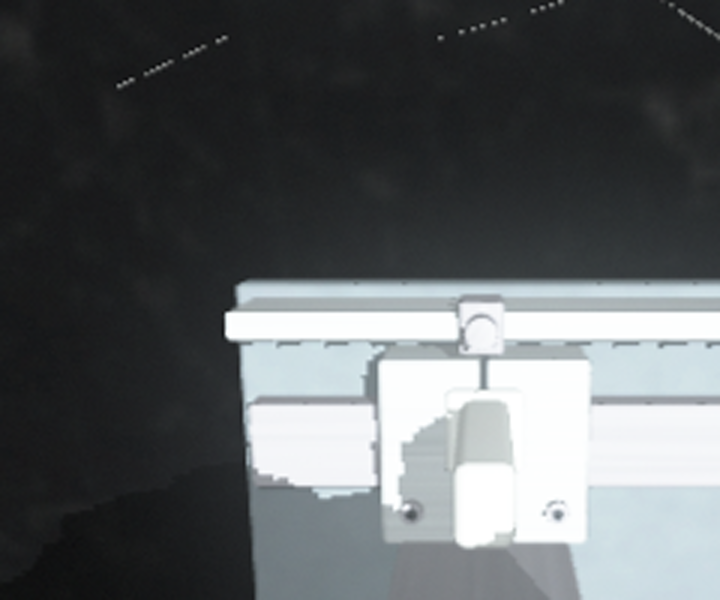

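Tab and clip both at u≈321, so level. On to the square.

```bash
python3 -c "
from h import *
go((530,-60,200),-0.26);go((525,-290,195),-0.44)"
```

```text
slide [-98.34 165.54  -9.29] dr [0.   0.01 1.18]
slide [-81.45 394.97  -4.18] dr [0.01 0.01 2.47]
```

step_arm(
  motion=[
    {"dr":[0,0,0.3],"slide":[-40,20,-10],"jaw":50},
    {"dr":[0,0,0.6],"slide":[-80,60,-10],"jaw":50},
    {"dr":[0,0,1.0],"slide":[-95,120,-10],"jaw":50},
    {"dr":[0,0,1.4],"slide":[-95,180,-10],"jaw":50},
    {"dr":[0,0,1.8],"slide":[-95,240,-10],"jaw":50},
    {"dr":[0,0,2.2],"slide":[-90,300,-8],"jaw":50},
    {"dr":[0,0,2.5],"slide":[-85,355,-6],"jaw":50},
    {"dr":[0,0,2.5],"slide":[-81,395,-4],"jaw":50},
  ],
)

```text
clock: 7.35
position: [525.3, -292.3, 195.0]
ee_rot: [0.975, -0.221, -0.0, 0.0]
contact_force: [1.3, 0.3, 0.3]
gripper_width: 49.7
grasp_force: 0.0
```

step_arm(
  motion=[
    {"dr":[0,0,0],"slide":[0,0,0],"jaw":50},
    {"dr":[0,0,0],"slide":[0,0,0],"jaw":50},
    {"dr":[0,0,0],"slide":[0,0,0],"jaw":50},
    {"dr":[0,0,0],"slide":[0,0,0],"jaw":50},
    {"dr":[0,0,0],"slide":[0,0,0],"jaw":50},
    {"dr":[0,0,0],"slide":[0,0,0],"jaw":50},
    {"dr":[0,0,0],"slide":[0,0,0],"jaw":50},
    {"dr":[0,0,0],"slide":[0,0,0],"jaw":50},
  ],
)

```text
clock: 8.35
position: [525.7, -290.0, 195.3]
ee_rot: [0.975, -0.22, -0.0, 0.0]
contact_force: [0.7, -0.9, 0.6]
gripper_width: 49.8
grasp_force: 0.0
```

```bash
python3 -c "
from h import *
im,c=shot('wrist','w4'); print(arm.read_state()['position'])
print(proj(c,(531,-290,135)))
cv2.imwrite('pics/c4.png',crop(im,200,130,260,195,3))"
```

```text
[ 525.68 -290.04  195.29]
[316.98 249.29]
```

View pics/c4.png

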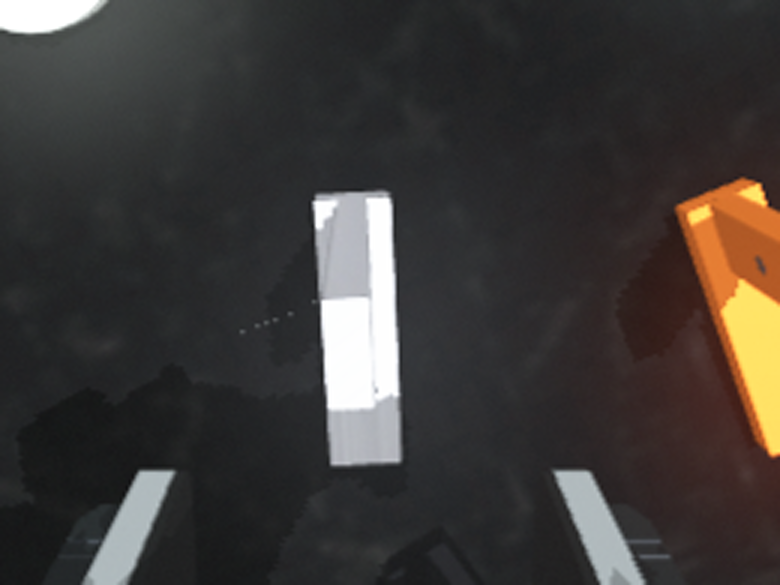

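Wrist crop shows the grey square's blade top as a bright quad with centre at about px (316,247), orange look-alike to the right.

```bash
python3 -c "
from h import *
s=arm.read_state();c=cam('wrist',s);g=lambda x,y,z:onz(c,(200+x/3-.3,130+y/3-.3),z)
Q=np.array([g(322,298,135),g(370,296,135),g(374,407,135),g(330,408,135)]);print(Q)
a=lambda d:np.arctan2(d[1],d[0])
print('len',np.linalg.norm(Q[0]-Q[3]),np.linalg.norm(Q[0]-Q[1]),a(Q[0]-Q[3]),a(Q[1]-Q[2]))
B=np.array([g(314,195,14),g(391,192,14),g(401,462,14),g(331,465,14)]);print(B,a(B[0]-B[3]),a(B[1]-B[2]))
m=Q.mean(0);print(m,'tool yaw',a(R.from_quat(s['ee_rot']).as_matrix()[:,0]))
y=-.395;print('blade from foot',B.mean(0)[:2]+33*np.array([np.cos(y),np.sin(y)]))
go(np.r_[m[:2],96],y)
"
```

```text
[[ 545.06 -290.16  135.  ]
 [ 541.32 -298.99  135.  ]
 [ 519.62 -289.62  135.  ]
 [ 523.31 -281.34  135.  ]]
len 23.471284344630824 9.59259938482884 -0.3852495097889758 -0.4077195511872937
[[ 549.01 -284.24   14.  ]
 [ 539.59 -306.2    14.  ]
 [ 455.99 -270.84   14.  ]
 [ 465.07 -249.23   14.  ]] -0.39507187832480894 -0.4000629882343806
[ 532.33 -290.03  135.  ] tool yaw -0.44430145520148445
blade from foot [ 532.88 -290.33]
slide [ 6.   -2.88 99.29] dr [ 0.    0.   -0.35]
```

step_arm(
  motion=[
    {"dr":[0,0,-0.35],"slide":[6,-3,15],"jaw":50},
    {"dr":[0,0,-0.35],"slide":[6,-3,45],"jaw":50},
    {"dr":[0,0,-0.35],"slide":[6,-3,75],"jaw":50},
    {"dr":[0,0,-0.35],"slide":[6,-3,95],"jaw":40},
    {"dr":[0,0,-0.35],"slide":[6,-3,99],"jaw":25},
    {"dr":[0,0,-0.35],"slide":[6,-3,99],"jaw":14},
    {"dr":[0,0,-0.35],"slide":[6,-3,99],"jaw":5},
    {"dr":[0,0,-0.35],"slide":[6,-3,99],"jaw":5},
  ],
)

```text
clock: 9.4
position: [533.2, -290.1, 97.3]
ee_rot: [0.981, -0.196, 0.001, 0.0]
contact_force: [1.3, -0.0, -1.1]
gripper_width: 9.5
grasp_force: 59.9
```

```bash
python3 -c "
from h import *
s=arm.read_state();print(s['position'],s['contact_force'],s['gripper_width'],s['grasp_force'])
print(R.from_quat(s['ee_rot']).as_matrix())
"
```

```text
[ 533.19 -290.15   97.29] [ 1.28 -0.01 -1.13] 9.45828964491813 59.943421483039856
[[ 0.92 -0.39  0.  ]
 [-0.39 -0.92 -0.  ]
 [ 0.   -0.   -1.  ]]
```

step_arm(
  motion=[
    {"dr":[0,0,0],"slide":[0,0,-5],"jaw":5},
    {"dr":[0,0,0],"slide":[0,0,-15],"jaw":5},
    {"dr":[0,0,0],"slide":[0,0,-30],"jaw":5},
    {"dr":[0,0,0],"slide":[0,0,-45],"jaw":5},
    {"dr":[0,0,0],"slide":[0,0,-60],"jaw":5},
    {"dr":[0,0,0],"slide":[0,0,-68],"jaw":5},
    {"dr":[0,0,0],"slide":[0,0,-70],"jaw":5},
    {"dr":[0,0,0],"slide":[0,0,-70],"jaw":5},
  ],
)

```text
clock: 10.4
position: [532.1, -289.7, 166.0]
ee_rot: [0.981, -0.196, -0.0, -0.0]
contact_force: [-0.5, -0.6, -4.8]
gripper_width: 9.1
grasp_force: 59.6
```

```bash
python3 -c "
from h import *
O=np.array([557.3,53.1]);y=-.097;ex=np.array([np.cos(y),np.sin(y)]);ey=np.array([-ex[1],ex[0]])
p=np.array([643.8,95.7])-O;print(p@ex,p@ey)
s=arm.read_state();print(s['position'],s['contact_force'],s['gripper_width'],s['grasp_force'])
go(np.r_[O-15*ex+50.6*ey,165],y)
"
```

```text
81.96765665470514 50.77709387643578
[ 532.13 -289.73  165.97] [-0.5  -0.62 -4.81] 9.101587751943498 59.58736002445221
slide [-138.07 -370.01    1.12] dr [-0.    0.01 -2.14]
```

step_arm(
  motion=[
    {"dr":[0,0,-0.2],"slide":[-7,-18,0],"jaw":5},
    {"dr":[0,0,-0.5],"slide":[-20,-54,0],"jaw":5},
    {"dr":[0,0,-0.8],"slide":[-35,-94,0],"jaw":5},
    {"dr":[0,0,-1.1],"slide":[-50,-134,0],"jaw":5},
    {"dr":[0,0,-1.4],"slide":[-65,-174,0],"jaw":5},
    {"dr":[0,0,-1.7],"slide":[-80,-214,0],"jaw":5},
    {"dr":[0,0,-2.0],"slide":[-95,-254,0],"jaw":5},
    {"dr":[0,0,-2.15],"slide":[-110,-294,0],"jaw":5},
  ],
)

```text
clock: 11.4
position: [543.4, 25.8, 166.0]
ee_rot: [0.999, -0.047, -0.0, 0.0]
contact_force: [1.0, 0.4, -4.2]
gripper_width: 9.5
grasp_force: 59.5
```

step_arm(
  motion=[
    {"dr":[0,0,0],"slide":[0,-30,0],"jaw":5},
    {"dr":[0,0,0],"slide":[0,-50,0],"jaw":5},
    {"dr":[0,0,0],"slide":[0,-65,0],"jaw":5},
    {"dr":[0,0,0],"slide":[0,-74,0],"jaw":5},
    {"dr":[0,0,0],"slide":[0,-79,0],"jaw":5},
    {"dr":[0,0,0],"slide":[0,-81,0],"jaw":5},
    {"dr":[0,0,0],"slide":[0,-81,0],"jaw":5},
    {"dr":[0,0,0],"slide":[0,-81,0],"jaw":5},
  ],
)

```text
clock: 12.4
position: [551.8, 104.0, 166.3]
ee_rot: [0.999, -0.048, -0.0, 0.0]
contact_force: [0.3, -0.0, -4.5]
gripper_width: 9.7
grasp_force: 59.5
```

```bash
python3 -c "
from h import *
O=np.array([557.3,53.1]);y=-.097;ex=np.array([np.cos(y),np.sin(y)]);ey=np.array([-ex[1],ex[0]])
s=arm.read_state();print(s['position'],s['contact_force'],s['gripper_width'],s['grasp_force'])
p=s['position'][:2]-O;print(p@ex,p@ey)
go(np.r_[O-10*ex+50.6*ey,120],y)
"
```

```text
[551.77 104.01 166.32] [ 0.34 -0.03 -4.52] 9.735154218761412 59.51576113700867
-10.430913993142196 50.134108154833314
slide [ 0.44 -0.47 46.32] dr [0.   0.   0.01]
```

step_arm(
  motion=[
    {"dr":[0,0,0],"slide":[0,0,8],"jaw":5},
    {"dr":[0,0,0],"slide":[0,0,20],"jaw":5},
    {"dr":[0,0,0],"slide":[0,0,32],"jaw":5},
    {"dr":[0,0,0],"slide":[0,0,41],"jaw":5},
    {"dr":[0,0,0],"slide":[0,0,46],"jaw":5},
    {"dr":[0,0,0],"slide":[0,0,46],"jaw":5},
    {"dr":[0,0,0],"slide":[0,0,46],"jaw":5},
    {"dr":[0,0,0],"slide":[0,0,46],"jaw":5},
  ],
)

```text
clock: 13.4
position: [552.1, 104.5, 120.8]
ee_rot: [0.999, -0.048, 0.0, -0.0]
contact_force: [-0.1, -0.2, -4.4]
gripper_width: 9.8
grasp_force: 59.5
```

```bash
python3 -c "
from h import *
s=arm.read_state();print(s['position'],s['contact_force'],s['wrist_torque'])
w,c=shot('wrist','w5');sc,_=shot('scene','s5')
o=np.zeros((600,800,3),np.uint8);o[:390,:400]=crop(w,220,150,200,195,2);o[:360,400:]=crop(sc,240,190,133,120,3)[:,:400]if 0 else cv2.resize(sc[180:288,250:370],(400,360));cv2.imwrite('pics/c5.png',o)
"
```

```text
[552.12 104.55 120.81] [-0.05 -0.24 -4.37] [-0.04 -0.1  -0.02]
```

View pics/c5.png

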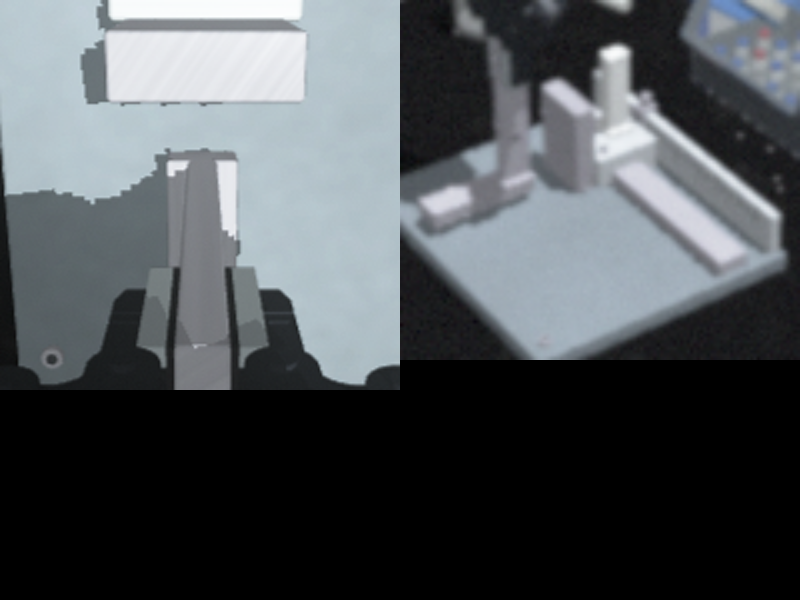

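Square is aligned: foot centre at crop u≈202, post centre ≈205, parallel edges. Lower to the plate.

step_arm(
  motion=[
    {"dr":[0,0,0],"slide":[0,0,2],"jaw":5},
    {"dr":[0,0,0],"slide":[0,0,4],"jaw":5},
    {"dr":[0,0,0],"slide":[0,0,6],"jaw":5},
    {"dr":[0,0,0],"slide":[0,0,7],"jaw":5},
    {"dr":[0,0,0],"slide":[0,0,8],"jaw":5},
    {"dr":[0,0,0],"slide":[0,0,8.5],"jaw":5},
    {"dr":[0,0,0],"slide":[0,0,8.5],"jaw":5},
    {"dr":[0,0,0],"slide":[0,0,8.5],"jaw":5},
  ],
)

```text
clock: 14.5
position: [552.0, 104.4, 112.3]
ee_rot: [0.999, -0.048, 0.0, -0.0]
contact_force: [-0.9, -0.8, -1.1]
gripper_width: 9.3
grasp_force: 60.1
```

step_arm(
  motion=[
    {"dr":[0,0,0],"slide":[0,0,-1.5],"jaw":5},
    {"dr":[0,0,0],"slide":[5,0,-1.5],"jaw":5},
    {"dr":[0,0,0],"slide":[11,0,-1.5],"jaw":5},
    {"dr":[0,0,0],"slide":[17,0,-1.5],"jaw":5},
    {"dr":[0,0,0],"slide":[22,0,-1.5],"jaw":5},
    {"dr":[0,0,0],"slide":[24.5,0,-1.5],"jaw":5},
    {"dr":[0,0,0],"slide":[25,0,-1.5],"jaw":5},
    {"dr":[0,0,0],"slide":[25,0,-1.5],"jaw":5},
  ],
)

```text
clock: 15.5
position: [576.6, 102.0, 113.3]
ee_rot: [0.999, -0.048, -0.0, 0.0]
contact_force: [-0.7, -0.4, -4.3]
gripper_width: 8.8
grasp_force: 59.6
```

step_arm(
  motion=[
    {"dr":[0,0,0],"slide":[1,0,0],"jaw":5},
    {"dr":[0,0,0],"slide":[2,0,0],"jaw":5},
    {"dr":[0,0,0],"slide":[3,0,0],"jaw":5},
    {"dr":[0,0,0],"slide":[3.5,0,0],"jaw":5},
    {"dr":[0,0,0],"slide":[4,0,0],"jaw":5},
    {"dr":[0,0,0],"slide":[4,0,0],"jaw":5},
    {"dr":[0,0,0],"slide":[4,0,0],"jaw":5},
    {"dr":[0,0,0],"slide":[4,0,0],"jaw":5},
  ],
)

```text
clock: 16.5
position: [580.7, 101.7, 113.3]
ee_rot: [0.999, -0.048, 0.0, -0.0]
contact_force: [-0.6, 0.3, -4.9]
gripper_width: 9.6
grasp_force: 59.6
```

```bash
cat > r.py <<'E'
from h import *
O=np.array([557.3,53.1]);y=-.097;ex=np.array([np.cos(y),np.sin(y)]);ey=np.array([-ex[1],ex[0]])
s=arm.read_state();p=s['position'][:2]-O;f=s['contact_force'];t=s['wrist_torque']
print('stand',p@ex,p@ey,s['position'][2],'F',f[:2]@ex,f[:2]@ey,f[2],'T',t[:2]@ex,t[:2]@ey,t[2],s['clock'])
E
python3 r.py
```

```text
stand 18.591535555718117 50.61568907668537 113.32541277454608 F -0.6668065879211947 0.2671156874841799 -4.943150659888641 T -0.010907727593239797 -0.10545384254470541 -0.015837337879481703 16.5
```

step_arm(
  motion=[
    {"dr":[0,0,0],"slide":[0.4,0,0],"jaw":5},
    {"dr":[0,0,0],"slide":[0.8,0,0],"jaw":5},
    {"dr":[0,0,0],"slide":[1.2,0,0],"jaw":5},
    {"dr":[0,0,0],"slide":[1.6,0,0],"jaw":5},
    {"dr":[0,0,0],"slide":[1.8,0,0],"jaw":5},
    {"dr":[0,0,0],"slide":[2,0,0],"jaw":5},
    {"dr":[0,0,0],"slide":[2,0,0],"jaw":5},
    {"dr":[0,0,0],"slide":[2,0,0],"jaw":5},
  ],
)

```text
clock: 17.5
position: [581.3, 101.4, 113.0]
ee_rot: [0.999, -0.048, -0.002, 0.0]
contact_force: [-5.5, 2.2, -1.1]
gripper_width: 9.3
grasp_force: 59.9
```

```bash
python3 r.py
```

```text
stand 19.164975535942432 50.374616517185274 112.98990498268867 F -5.680641291348888 1.6482012449769436 -1.1005225214509156 T 0.3894140721410103 1.6874533138595003 0.0304890810187278 17.5
```

step_arm(
  motion=[
    {"dr":[0,0,0],"slide":[0,0,0.4],"jaw":5},
    {"dr":[0,0,0],"slide":[0,0,0.8],"jaw":5},
    {"dr":[0,0,0],"slide":[0,0,1.2],"jaw":5},
    {"dr":[0,0,0],"slide":[0,0,1.6],"jaw":5},
    {"dr":[0,0,0],"slide":[0,0,2],"jaw":5},
    {"dr":[0,0,0],"slide":[0,0,2],"jaw":5},
    {"dr":[0,0,0],"slide":[0,0,2],"jaw":5},
    {"dr":[0,0,0],"slide":[0,0,2],"jaw":5},
  ],
)

```text
clock: 18.5
position: [581.3, 101.2, 112.3]
ee_rot: [0.999, -0.048, -0.001, 0.001]
contact_force: [-8.3, 2.1, 3.9]
gripper_width: 9.1
grasp_force: 60.8
```

```bash
python3 r.py
```

```text
stand 19.1909387476106 50.2101173568297 112.29206778395766 F -8.503729635987764 1.2517549072253726 3.9336558993966753 T 0.2084969546281934 2.342321274553244 -0.0644780429387371 18.5
```

step_arm(
  motion=[
    {"dr":[0,0,0],"slide":[0,0,0.5],"jaw":5},
    {"dr":[0,0,0],"slide":[0,0,1],"jaw":5},
    {"dr":[0,0,0],"slide":[0,0,1.5],"jaw":5},
    {"dr":[0,0,0],"slide":[0,0,2],"jaw":5},
    {"dr":[0,0,0],"slide":[0,0,2],"jaw":5},
    {"dr":[0,0,0],"slide":[0,0,2],"jaw":5},
    {"dr":[0,0,0],"slide":[0,0,2],"jaw":5},
    {"dr":[0,0,0],"slide":[0,0,2],"jaw":5},
  ],
)

```text
clock: 19.5
position: [581.3, 101.2, 112.2]
ee_rot: [0.999, -0.047, -0.001, 0.001]
contact_force: [-10.7, 1.5, 12.6]
gripper_width: 9.3
grasp_force: 62.1
```

```bash
python3 r.py; python3 -c "
from h import *
sc,_=shot('scene','s6');w,c=shot('wrist','w6')
o=np.zeros((480,800,3),np.uint8);o[:,:400]=cv2.resize(sc[170:290,260:360],(400,480));o[:400,400:]=crop(w,220,130,200,200,2);cv2.imwrite('pics/c6.png',o)"; python3 r.py
```

```text
stand 19.259836492481 50.18864680390077 112.24338607524625 F -10.779504036834696 0.5063588167399544 12.624115771013082 T 0.17752546364786378 3.537867826528439 0.011867446848779249 19.5
stand 19.261847052476234 50.20198172990581 112.24029392032786 F -11.966286271637662 -0.4568909453655436 12.71471854843099 T 0.09772628755753218 3.4685917861590885 -0.1047206764656225 19.6
```

View pics/c6.png

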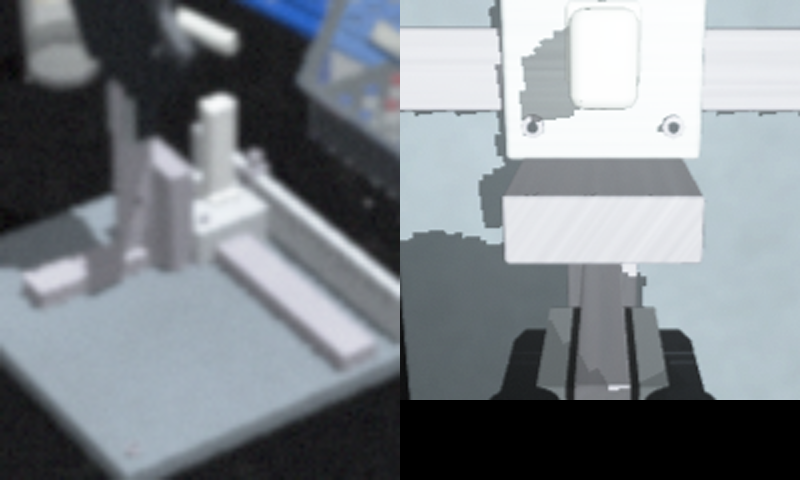

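The square is seated against post and plate and centred on the post; forces are about 11 N on the post and 17 N down.

```bash
python3 -c "
from bench import arm
print(arm.job_done())"
```

```text
the job is handed in; nothing more can be done
None
```

The job is handed in with no verdict returned: carriage slid level with the index clip (about 0.5 mm off by camera), square held in the gripper against plate (about 17 N down) and post (about 11 N), within about 1 mm of the post's middle; I did not re-measure the bystanders or the tab-to-clip alignment at the end.

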